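# Lock the jar guide on the honey filling table

### The arm

A 6-joint arm with a two-finger parallel gripper is mounted at the origin on the work surface. World frame = base frame: x ahead of the robot, y to its left, z up, the work surface at z = 0. Lengths are in m, angles in degrees, forces in N, time in s.
With the tool pointing down it reaches from about 0.4 to 0.825 m from the base axis. Payload 7 kg.
Tool frame: the origin (TCP) lies on the centre line of the jaws, within the pads' length; the fingertips stand 19 mm ahead of it and the grasp point (between the pads) is the TCP; z points along the fingers, y is the line along which they close (so a half turn about z gives the same grasp; the last joint's range is limited). The gripper opens to 88 mm and grips with 3 to 60 N. Pads are 19 mm wide; open, the fingers measure 130 mm over their backs; the gripper's body (78 mm by 193 mm) begins 47 mm behind the grasp point.
Start: joints at [-60.212, 20.546, 0.682, 0, -70.136, -16.507], TCP at [0.155, -0.657, 0.246] pointing down, gripper open.
Joint ranges: [-176.03, 176.03], [-82.01, 121.73], [-58.28, 71.71], [-173.87, 95.51], [-174.79, -0.11], [-173.66, 173.66]. Speed limits (degrees/s): [136.94, 136.94, 172.46, 180, 180, 180].

### API

Orientations are given as [roll, pitch, yaw] about the fixed x, y, z axes, in that order (R = Rz(yaw) Ry(pitch) Rx(roll)).
In Python, from plant import get_state, capture, close_job gives the robot as it stands.
- The arm moves only by the tool apply_moves, never from a script. Its argument "targets" is a list of rows, each a list of 7 numbers: the opening, from 0 (shut) to 1 (fully open), then the shift along the tool's x, y, z normalised to -1 to 1, where 1 is 1000 mm, then the turn, a rotation vector about the tool's x, y, z normalised to -1 to 1, where 1 is 90 degrees. In form: [[claw, tx, ty, tz, ax, ay, az], ...]. A call has 1 to 20 rows; each row shifts and turns the commanded pose from where the row before left it, along the tool's axes as they then stand; what a row does not reach is not made up. A row lasts 1/12 s, in which the tool goes at most 41.7 mm and 7.16 degrees, less where a joint would pass 70% of its speed; a pose out of reach is approached as far as the arm can. A call with a number of a shift or a turn outside -1 to 1 is refused whole. A call with a gripper value outside its range is refused whole. The fingers move at their own pace and stop on an object; "newtons" is the grip in N (left out, the last holds). Time passes only in rows, so rows that do not move let the fingers close. It gives the time, the measured TCP pose, the force, the opening and the grip force at its end, in the units of the state.
- get_state(): the state, without advancing time (a new reading comes with each control period).
- capture(name): name is "side" or "top"; returns a dict with "frame" (480x640x3 uint8, red, green, blue), "range_z" (480x640 float32, m along the optical axis (not along the pixel's ray), 0 where there is no reading), "camera_matrix" (3x3 intrinsics, pixels), "T" (4x4, takes a point from camera to world coordinates). Camera axes: x right, y down, z forward; pixel columns grow to the right and rows downward; lengths in m; the calibration is good to about 2 mm. A picture is of the moment at which its call begins.
- close_job(): hands the job in; it is judged then, once.
The state is a dict: "time_s": time; "joints": joint angles; "qd": joint speeds; "joint_torque": joint torques, N m; "tcp_pos": TCP position; "eef_rot": TCP orientation; "contact_force": force on the tool from outside, world axes, zero at the start; "moment": the same for the moment, N m; "gripper_width": finger opening in m; "gripper_force": force on a finger pad.
Only numpy, scipy, OpenCV 4.12 (cv2) and the standard library are available. Lean on these libraries where they do the work, as an engineer would, in place of code of your own. Each camera call takes 0.05 s, during which the arm holds its last target. There are 200 camera calls.

### The job

Slide the jar guide's carriage, the block with the black knob, all the way against its stop. Then take the mallet and drive the carriage's steel locking pin fully home with brisk blows of the mallet's head (do not lean on it slowly, and never touch the pin with the robot itself). Lay the mallet back on its rest as it was, and leave the two jars between the guide and the rest where they stand.

Things in the scene. Friction and masses are not known exactly. Their poses are not given: they have to be found in the camera images.
- guide: Fixed jar guide: an aluminium tray 240 x 240 x 12 mm (x -70 to 170, y -120 to 120 mm of the origin, which is on the table) with a dark rail along y at x = 0 and, at the rail's +y end, a steel stop block 46 mm high. A carriage with knob, pin and a white V fork (two 85 mm arms to +x, top 33 mm above the table) rides on the rail.
- carriage (a joint): Distance of the grey carriage block (90 in x, 110 mm in y, top 44 mm above the table) from its stop, m: 0 = against the stop, up to 0.09 away. It grows as the carriage moves to -y of the guide. The slide drags with about 4 N and stays where it is left. Knob and pin stand on its top, at x = 0 of the guide.
- knob (a point): Centre of the black plastic knob on the carriage, 30 mm diameter, 22 mm high (its top 11 mm above this point, its underside 11 mm below, and the carriage's top 19 mm below). It is 60 mm to the +y side of the pin and moves with the carriage. x, y, z as the guide's.
- pin_top (a point): Centre of the flat top of the steel locking pin on the carriage: a mushroom head 20 mm across, 6 mm thick, on a 12 mm stem in a 28 mm round steel collar (collar's top 50 mm above the table). Moves with the carriage and down with the pin. It is 74 mm above the table with the pin fully up and 56 mm when home, the head then sitting on the collar.
- pin (a joint): How far the pin is driven down, m: 0 = fully up, 0.018 = home. Sprung and tight in its collar: it takes 5 to 8 N to move it, and it stays where it is left. It is only to be driven with the carriage against the stop.
- rest: Fixed mallet rest: a white plate 260 (x) x 70 x 6 mm, origin on the table under its centre; at x = -80 mm a steel post, top 29 mm above the table, with two 10 mm high lips 34 mm apart, takes the handle's end. The mallet's head stands on the plate at x = +80 mm, so that mallet_grip is at x = 20, y = 0, z = 41 mm of the rest.
- mallet_grip (a point): Grip point, mid-height in the mallet's wooden handle, 60 mm behind the head's axis; x along the handle to the head, z up the head's axis. Head: white nylon cylinder 40 mm diameter, 70 mm tall with a steel band, upright on a flat striking face, 35 mm below this point. Handle 18 mm wide (y), 24 high, level, ends 140 mm behind this point. About 0.3 kg, balanced 20 mm behind the head's axis.
- jar1_mid (a point): Centre of a closed amber jar with black lid, 66 mm diameter, 85 mm tall, between guide and rest, half-way up. Not to be disturbed.
- open_jar_mid (a point): Centre of an open amber jar, 66 mm diameter, 75 mm tall, between guide and rest, half-way up. Not to be disturbed.
There are look-alikes about, which are no part of the job. What is shaped like the part that bears mallet_grip but blue, red or turquoise is not meant.

How it is judged:
By the outcome, as a careful person would: the job done as asked, in the order asked, and still so for the second after the job is handed in, with the robot touching nothing.
It also fails if it takes over 64 s, if anything falls off the work surface, if the arm or the gripper's body presses on something with over 40 N, if the wrist force passes 120 N, or if a joint passes its speed limit or range.

## Working session

There is one attempt and no reset: what is moved stays moved. The work goes in short steps, Python scripts to look and compute and a tool call to move; the robot and the scene stay as the last step left them, time stands still between calls to the robot, and variables do not carry over. Pictures are saved under pics/ and viewed, at most 12 in all, crops included, and the job is handed in when it is done.

Besides the shell and the picture viewer there is one more tool, called after "Call:" as a command line: name --pt "numbers of a row" for each row, then --argument value for the rest. apply_moves: Moves the arm, as the interface text tells. Scaled input: -1 to 1 covers 1000 mm each way for a shift and 90 degrees each way for a turn. Its arguments: {"type":"object","properties":{"targets":{"type":"array","items":{"type":"array","items":{"type":"number"}}},"newtons":{"type":"number"}},"required":["targets"]}

```bash
mkdir -p pics; ls; python3 - <<'E'
from plant import *
import cv2,numpy as np,pickle
print(get_state())
for n in("top","side"):
    c=capture(n);pickle.dump(c,open(n+".pkl","wb"));cv2.imwrite(f"pics/{n}0.png",c["frame"][:,:,::-1]);print(c["camera_matrix"],c["T"])
E
```

```text
pics
{'time_s': 0.0, 'joints': array([-6.02120012e+01,  2.05907931e+01,  6.32348995e-01, -1.80651431e-02,
       -7.01350706e+01, -1.65065962e+01]), 'qd': array([-0.02883252, -0.01950309,  0.08684115,  0.02998496,  0.00796749,
       -0.04752284]), 'joint_torque': array([-1.07249463e-03, -5.82711911e+01,  2.93049181e+01,  6.99705362e+00,
        6.82194936e-03, -1.50198166e-04]), 'tcp_pos': array([ 0.15492405, -0.65650667,  0.24462554]), 'eef_rot': array([ 1.79905514e+02, -1.02898191e-02, -1.66724741e+02]), 'contact_force': array([ 0.26888788,  0.04743441, -0.05573164]), 'moment': array([0.05573883, 0.0126788 , 0.06936802]), 'gripper_force': 0.0, 'gripper_width': 0.08740644152895075}
[[590.44017832   0.         314.56626614]
 [  0.         590.44017832 236.32138207]
 [  0.           0.           1.        ]] [[ 0.00437002 -0.99588904  0.09047613  0.32363245]
 [-0.99992934 -0.00535208 -0.01061462 -0.13043203]
 [ 0.01105522 -0.09042335 -0.99584206  1.43810875]
 [ 0.          0.          0.          1.        ]]
[[601.4644946    0.         315.61105015]
 [  0.         601.4644946  255.6707723 ]
 [  0.           0.           1.        ]] [[ 0.99664555 -0.07028073  0.04193161  0.39139765]
 [-0.0799241  -0.7256678   0.68338743 -1.07094713]
 [-0.01760055 -0.68444639 -0.72885071  1.0846989 ]
 [ 0.          0.          0.          1.        ]]
```

View pics/top0.png

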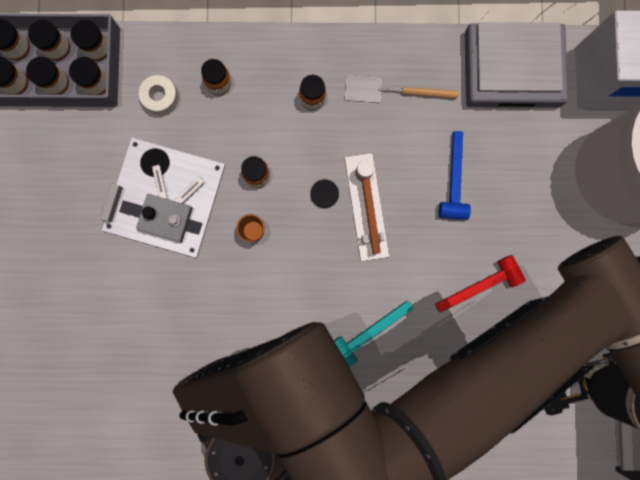

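View pics/side0.png

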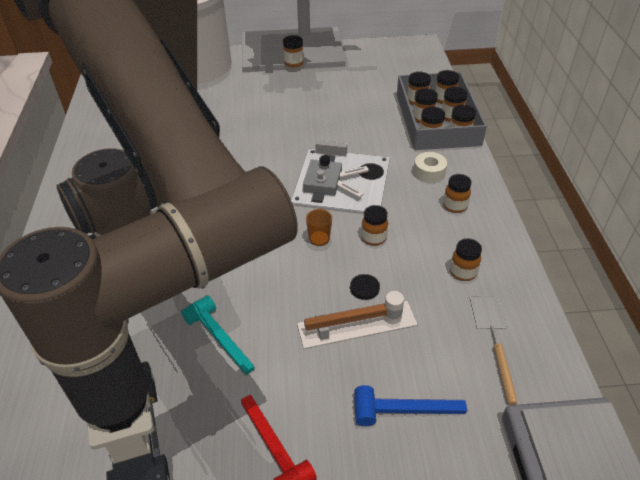

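Top view: the guide is around (165,197), with the knob at (148,213), pin at (174,220) and stop at (113,204). The jars are at (254,171) and open at (250,229). The wanted mallet has a white head at (365,172) and a brown handle ending at (376,250), on the white rest. Mallet candidates are white/brown (365,172), blue (455,211), red (512,270) and turquoise (345,350); I choose the white/brown one. Knob candidates are the black knob (148,213), the black disc on the tray (155,162), a loose lid (324,193) and the jar lids; I choose (148,213), on the carriage.

```bash
cat > h.py <<'E'
import cv2,numpy as np
def cloud(c):
    K,T,Z=c["camera_matrix"],c["T"],c["range_z"].astype(float)
    v,u=np.mgrid[:480,:640]
    P=np.stack([(u-K[0,2])/K[0,0]*Z,(v-K[1,2])/K[1,1]*Z,Z],-1)
    return P@T[:3,:3].T+T[:3,3]
def ray(c,u,v,z):
    K,T=c["camera_matrix"],c["T"]
    d=T[:3,:3]@np.array([(u-K[0,2])/K[0,0],(v-K[1,2])/K[1,1],1]);o=T[:3,3]
    return o+d*(z-o[2])/d[2]
def proj(c,p):
    T=c["T"];q=T[:3,:3].T@(np.array(p)-T[:3,3]);q=c["camera_matrix"]@q;return q[:2]/q[2]
E
python3 - <<'E'
import pickle;from h import *
c=pickle.load(open("top.pkl","rb"));P=cloud(c);f=c["frame"];hsv=cv2.cvtColor(f,cv2.COLOR_RGB2HSV)
def rep(n,box,m):
    x0,x1,y0,y1=box;M=np.zeros((480,640),bool);M[y0:y1,x0:x1]=m[y0:y1,x0:x1]
    k,l,s,ce=cv2.connectedComponentsWithStats(M.astype(np.uint8));i=1+s[1:,4].argmax();M=l==i
    v,u=np.nonzero(M);r=cv2.minAreaRect(np.c_[u,v].astype(np.float32))
    print(n,s[i,4],"px",ce[i].round(1),"rect",np.round(r[0],1),np.round(r[1],1),round(r[2],1),"xyz",np.median(P[M],0).round(4),"zmax",P[M][:,2].max().round(3))
    return r,M
H,S,V=[hsv[...,i].astype(int) for i in range(3)];z=P[...,2]
print("table z",np.median(z[280:320,100:300]))
r,_=rep("tray",(95,230,130,265),(z>.006)&(V>0));b=cv2.boxPoints(r);print([ray(c,*p,.012).round(4) for p in b])
print("trayz",np.median(P[150:160,190:205,2]))
rep("knob",(130,165,195,230),(V<60)&(z>.05))
rep("pin",(162,188,205,235),(z>.055))
rep("carr",(125,205,185,250),(z>.036)&(z<.05))
rep("carr+",(125,205,185,250),(z>.036))
rep("stop",(100,135,180,230),(z>.036))
r,_=rep("rest",(335,395,145,265),(z>.003)|((S<40)&(V>215)));print([ray(c,*p,.006).round(4) for p in cv2.boxPoints(r)])
r,_=rep("handle",(335,395,145,265),(S>100)&(H<20)&(z>.03));print([ray(c,*p,.053).round(4) for p in cv2.boxPoints(r)])
rep("head",(345,390,150,190),(z>.06))
rep("jar1",(235,275,150,195),(z>.07))
rep("open",(230,275,205,250),(z>.06))
for n in("tray",):pass
s=pickle.load(open("side.pkl","rb"))
a=cv2.resize(f[125:270,90:400][:,:,::-1],None,fx=2.5,fy=2.5,interpolation=cv2.INTER_CUBIC)
cv2.imwrite("pics/crop.png",a)
E
```

```text
table z -0.00022212158807133342
tray 9644 px [162.  197.4] rect [160.4 196.2] [104.7 100.8] 17.1 xyz [0.5432 0.2213 0.014 ] zmax 1.438
[array([0.4683, 0.3841, 0.012 ]), array([0.7065, 0.3206, 0.012 ]), array([0.6314, 0.0738, 0.012 ]), array([0.395 , 0.1409, 0.012 ])]
trayz 0.002587988051777179
knob 137 px [148.4 212.7] rect [148.3 212.8] [12.7 12. ] 45.0 xyz [0.5003 0.241  0.0722] zmax 1.438
pin 55 px [172.3 219.4] rect [172.5 219.5] [7. 7.] 90.0 xyz [0.4859 0.1867 0.0704] zmax 0.078
carr 1493 px [163.9 217.7] rect [163.4 217. ] [47.1 39.2] 16.9 xyz [0.4905 0.2123 0.0436] zmax 0.05
carr+ 1754 px [163.1 217.4] rect [163.5 217.4] [47.1 39.7] 17.7 xyz [0.492  0.214  0.0442] zmax 1.438
stop 359 px [109.6 201.9] rect [110.1 202.2] [10.4 37.6] 18.4 xyz [0.5294 0.3415 0.0448] zmax 1.438
rest 2988 px [366.4 207.1] rect [366.8 207.2] [107.9  39.9] 83.8 xyz [ 0.5239 -0.2692  0.0082] zmax 1.438
[array([ 0.6539, -0.2104,  0.006 ]), array([ 0.6653, -0.3084,  0.006 ]), array([ 0.4003, -0.3351,  0.006 ]), array([ 0.3894, -0.2387,  0.006 ])]
handle 546 px [370.7 215.1] rect [370.8 215.1] [75.1  7.7] 81.5 xyz [ 0.5007 -0.278   0.0524] zmax 1.438
[array([ 0.5881, -0.2562,  0.053 ]), array([ 0.591 , -0.2743,  0.053 ]), array([ 0.414 , -0.2998,  0.053 ]), array([ 0.4113, -0.2819,  0.053 ])]
head 240 px [365.  168.6] rect [365.  168.5] [17. 16.] 90.0 xyz [ 0.6069 -0.2624  0.0758] zmax 0.083
jar1 501 px [253.2 168.3] rect [253.3 168.3] [24.7 24. ] 45.0 xyz [ 0.6046 -0.0013  0.0845] zmax 1.438
open 190 px [248.7 226.6] rect [249.5 227.5] [27. 27.] 90.0 xyz [0.4719 0.0096 0.0738] zmax 1.438
```

View pics/crop.png

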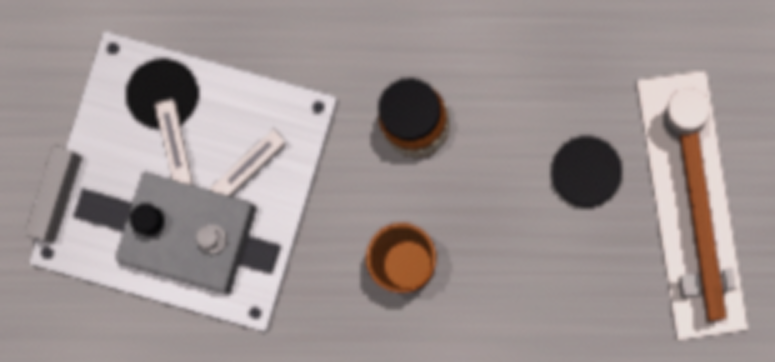

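The crop confirms the choice: white-headed wooden mallet on the white rest, knob and pin on the grey carriage, and both jars between them. Next I refine the positions by ray-casting in both views.

```bash
cat >> h.py <<'E'
def blob(c,m,box):
    x0,x1,y0,y1=[int(v) for v in box];M=np.zeros((480,640),np.uint8);M[y0:y1,x0:x1]=m[y0:y1,x0:x1]
    k,l,s,ce=cv2.connectedComponentsWithStats(M);i=1+s[1:,4].argmax();return ce[i],s[i,4],s[i,:4],l==i
def plan(st,p,yaw=None):
    "tool-frame shift (units of 1 m) from state to p; turn in units of 90 deg"
    a=np.radians(st["eef_rot"][2]);d=np.array(p)-st["tcp_pos"]
    x=np.array([np.cos(a),np.sin(a),0]);y=np.array([np.sin(a),-np.cos(a),0])
    t=0 if yaw is None else -((yaw-st["eef_rot"][2]+180)%360-180)/90
    print("tool xyz",np.round([d@x,d@y,-d[2]],4),"turn z",round(t,4))
E
python3 - <<'E'
import pickle;from h import *
C={n:pickle.load(open(n+".pkl","rb")) for n in("top","side")}
G={"knob":(.500,.241,.074),"pin":(.486,.187,.074),"head":(.607,-.2624,.076),"jar1":(.6046,-.0013,.085),"open":(.472,.01,.075)}
for n,c in C.items():
    P=cloud(c);z=P[...,2];f=c["frame"];V=f.max(2)
    for k,g in G.items():
        u,v=proj(c,g);r=22
        zt=g[2];m=(abs(z-zt)<.006) 
        if k=="knob":m=(V<60)&m
        try:
            ce,a,bb,M=blob(c,m,(u-r,u+r,v-r,v+r));q=ray(c,bb[0]+bb[2]/2-.5,bb[1]+bb[3]/2-.5,zt)
            print(n,k,a,bb,"ctr",ray(c,*ce,zt).round(4)[:2],"box",q.round(4)[:2],"cloudmed",np.median(P[M],0).round(4))
        except Exception as e:print(n,k,e)
c=C["top"];P=cloud(c);z=P[...,2]
ce,a,bb,M=blob(c,(z>.037)&(z<.05),(125,205,185,250));v,u=np.nonzero(M);Q=P[M]
r=cv2.minAreaRect((Q[:,:2]*1000).astype(np.float32));print("carr world",r)
ce,a,bb,M=blob(c,(z>.037)&(z<.05),(100,125,180,230));Q=P[M];r=cv2.minAreaRect((Q[:,:2]*1000).astype(np.float32));print("stop world",r,cv2.boxPoints(r))
f=c["frame"].astype(int);m=(f.min(2)>195)
ce,a,bb,M=blob(c,m,(95,230,130,265));print(a)
Q=P[M];Q=Q[(Q[:,2]>.005)&(Q[:,2]<.02)];r=cv2.minAreaRect((Q[:,:2]*1000).astype(np.float32));print("tray",r,cv2.boxPoints(r))
E
```

```text
top knob 119 [142 207  13  12] ctr [0.5012 0.2421] box [0.501  0.2419] cloudmed [0.502  0.2424 0.0728]
top pin 53 [149 207   6  12] ctr [0.5016 0.2351] box [0.5011 0.2338] cloudmed [0.502  0.2356 0.0722]
top head 222 [357 160  17  18] ctr [ 0.6083 -0.2626] box [ 0.6076 -0.2624] cloudmed [ 0.6081 -0.2625  0.0761]
top jar1 470 [241 156  25  25] ctr [ 0.6051 -0.0015] box [ 0.6052 -0.0011] cloudmed [ 0.605  -0.0012  0.0846]
top open 152 [236 214  28  28] ctr [0.4679 0.0064] box [0.4672 0.006 ] cloudmed [0.4695 0.0075 0.0744]
side knob 46 [320 155  10   8] ctr [0.5027 0.2369] box [0.5025 0.2354] cloudmed [0.5039 0.2384 0.0726]
side pin 56 [319 155  11   8] ctr [0.5015 0.2386] box [0.5012 0.2355] cloudmed [0.5016 0.2394 0.0723]
side head 227 [385 291  19  16] ctr [ 0.6081 -0.2665] box [ 0.6072 -0.2674] cloudmed [ 0.6084 -0.2662  0.0749]
side jar1 320 [364 205  24  18] ctr [ 0.6048 -0.0056] box [ 0.6054 -0.0073] cloudmed [ 0.6049 -0.0043  0.0836]
side open 148 [306 209  26  20] ctr [0.4659 0.001 ] box [ 0.4665 -0.0006] cloudmed [0.4634 0.004  0.0729]
carr world ((495.3291320800781, 214.27610778808594), (112.02285766601562, 93.11106872558594), 74.06568145751953)
stop world ((529.9329833984375, 342.31695556640625), (23.29419708251953, 89.78509521484375), 73.85148620605469) [[483.57233 343.61526]
 [569.8149  318.64352]
 [576.29364 341.01865]
 [490.0511  365.9904 ]]
5028
tray ((549.0394287109375, 223.45701599121094), (239.07701110839844, 237.30059814453125), 74.22598266601562) [[402.3615  140.67451]
 [630.7257   76.16582]
 [695.71735 306.2395 ]
 [467.35315 370.74823]]
```

Call:
apply_moves --pt "1 -0.0289 0.0279 0 0 0 0" --pt "1 -0.0289 0.0279 0 0 0 0" --pt "1 -0.0289 0.0279 0 0 0 0" --pt "1 -0.0289 0.0279 0 0 0 0" --pt "1 -0.0289 0.0279 0 0 0 0" --pt "1 -0.0289 0.0279 0 0 0 0" --pt "1 -0.0289 0.0279 0 0 0 0" --pt "1 -0.0289 0.0279 0 0 0 0" --pt "1 -0.0289 0.0279 0 0 0 0" --pt "1 -0.0289 0.0279 0 0 0 0" --pt "1 -0.0289 0.0279 0 0 0 0" --pt "1 -0.0289 0.0279 0 0 0 0" --pt "1 -0.0289 0.0279 0 0 0 0" --pt "1 -0.0289 0.0279 0 0 0 0" --pt "1 -0.0289 0.0279 0 0 0 0" --pt "1 0 0 0 0 0 -0.0675" --pt "1 0 0 0 0 0 -0.0675" --pt "1 0 0 0 0 0 -0.0675" --pt "1 0 0 0 0 0 -0.0675" --pt "1 0 0 0 0 0 -0.0675"

```text
time_s: 1.77
tcp_pos: [0.4806, -0.1497, 0.2452]
eef_rot: [180.0, -0.0, -136.0]
contact_force: [0.4, 0.2, -0.7]
gripper_width: 0.0877
gripper_force: 0.0
```

Call:
apply_moves --pt "1 0 0 0 0 0 -0.0675" --pt "1 0 0 0 0 0 -0.0675" --pt "1 0 0 0 0 0 -0.0675" --pt "1 0 0 0 0 0 -0.0675" --pt "1 0 0 0 0 0 -0.0675" --pt "1 0 0 0 0 0 0"

```text
time_s: 2.27
tcp_pos: [0.4806, -0.15, 0.2453]
eef_rot: [180.0, -0.0, -105.7]
contact_force: [-0.3, 0.4, 0.5]
gripper_width: 0.0878
gripper_force: 0.0
```

```bash
python3 - <<'E'
from plant import *;from h import *
s=get_state();print(s["tcp_pos"],s["eef_rot"],s["joints"],s["time_s"]);plan(s,(.5015,.2415,.13),-106)
E
```

```text
[ 0.48056961 -0.14998667  0.24527208] [ 1.79966158e+02 -2.75768222e-03 -1.05696193e+02] [ 5.05423370e+00  4.27315996e+00 -2.05166494e+01 -1.03639095e-02
 -6.52428148e+01 -2.07460849e+01] 2.2667
tool xyz [-0.3826  0.0858  0.1153] turn z 0.0034
```

Call:
apply_moves --pt "1 -0.0383 0.0086 0 0 0 0" --pt "1 -0.0383 0.0086 0 0 0 0" --pt "1 -0.0383 0.0086 0 0 0 0" --pt "1 -0.0383 0.0086 0 0 0 0" --pt "1 -0.0383 0.0086 0 0 0 0" --pt "1 -0.0383 0.0086 0 0 0 0" --pt "1 -0.0383 0.0086 0 0 0 0" --pt "1 -0.0383 0.0086 0 0 0 0" --pt "1 -0.0383 0.0086 0 0 0 0" --pt "1 -0.0383 0.0086 0 0 0 0" --pt "1 0 0 0.03 0 0 0.0034" --pt "1 0 0 0.03 0 0 0" --pt "1 0 0 0.03 0 0 0" --pt "1 0 0 0.025 0 0 0" --pt "1 0 0 0 0 0 0"

```text
time_s: 3.52
tcp_pos: [0.5007, 0.2399, 0.1253]
eef_rot: [179.7, -0.4, -106.5]
contact_force: [-0.9, -0.8, -0.2]
gripper_width: 0.0877
gripper_force: 0.0
```

```bash
python3 - <<'E'
from plant import *;from h import *
s=get_state();print(s["tcp_pos"],s["eef_rot"]);plan(s,(.5015,.2415,.076),-106)
c=capture("side");cv2.imwrite("pics/a.png",cv2.resize(c["frame"][90:250,220:420,::-1],None,fx=3,fy=3))
E
```

```text
[0.50065517 0.23986919 0.12533751] [ 179.69387741   -0.40977623 -106.51893099]
tool xyz [-0.0018 -0.0003  0.0493] turn z -0.0058
```

View pics/a.png

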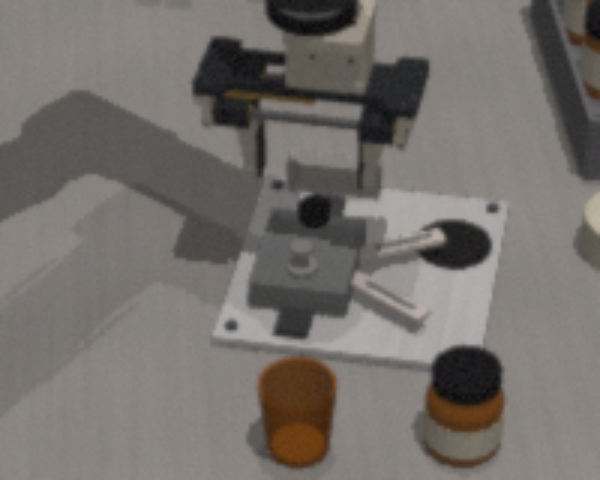

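The crop shows the gripper above the knob (315,210), with the fingers either side of it along guide x and the pin (300,250) clear. Next I descend, grip and drag along tool −x (guide +y).

Call:
apply_moves --newtons 20 --pt "1 -0.002 0 0.025 0 0 0" --pt "1 0 0 0.024 0 0 0" --pt "1 0 0 0 0 0 0" --pt "0.2 0 0 0 0 0 0" --pt "0.2 0 0 0 0 0 0" --pt "0.2 0 0 0 0 0 0" --pt "0.2 0 0 0 0 0 0" --pt "0.2 0 0 0 0 0 0" --pt "0.2 0 0 0 0 0 0"

```text
time_s: 4.32
tcp_pos: [0.5043, 0.244, 0.0824]
eef_rot: [-180.0, 0.1, -106.3]
contact_force: [0.3, -0.6, -0.7]
gripper_width: 0.0532
gripper_force: 0.0
```

Call:
apply_moves --pt "0.2 -0.01 0 0 0 0 0" --pt "0.2 -0.01 0 0 0 0 0" --pt "0.2 -0.01 0 0 0 0 0" --pt "0.2 -0.01 0 0 0 0 0" --pt "0.2 -0.01 0 0 0 0 0"

```text
time_s: 4.73
tcp_pos: [0.5184, 0.2932, 0.0814]
eef_rot: [-180.0, -0.0, -106.2]
contact_force: [0.5, -0.5, -0.0]
gripper_width: 0.0211
gripper_force: 0.0
```

```bash
python3 - <<'E'
from plant import *;from h import *
s=get_state();print(s["tcp_pos"],s["eef_rot"],s["gripper_width"])
c=capture("side");cv2.imwrite("pics/b.png",cv2.resize(c["frame"][90:250,220:420,::-1],None,fx=3,fy=3))
E
```

```text
[0.51844245 0.29315228 0.08142989] [-1.79996443e+02 -4.83323716e-03 -1.06249005e+02] 0.02112404552023976
```

View pics/b.png

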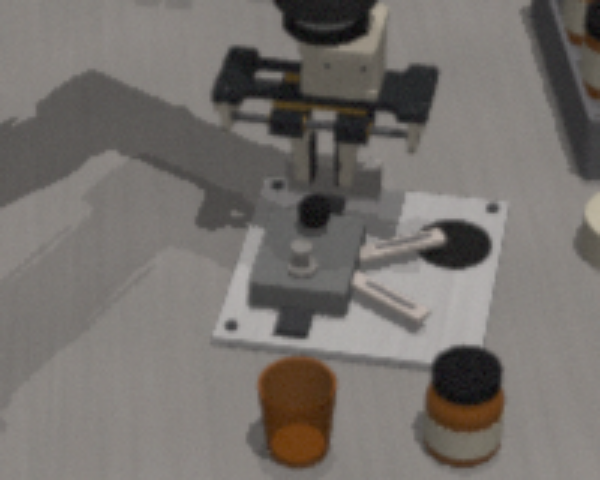

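The carriage is untouched; the fingers had not yet closed when the drag began. I reopen, go back over the knob, and close with enough rows.

Call:
apply_moves --pt "0.7 0 0 0 0 0 0" --pt "0.7 0 0 0 0 0 0" --pt "0.7 0 0 0 0 0 0" --pt "0.7 0 0 0 0 0 0" --pt "0.7 0 0 0 0 0 0" --pt "0.7 0 0 0 0 0 0" --pt "0.7 0 0 0 0 0 0" --pt "0.7 0.02 0 0 0 0 0" --pt "0.7 0.02 0 0 0 0 0" --pt "0.7 0.0137 0 0.006 0 0 0" --pt "0.2 0 0 0 0 0 0" --pt "0.2 0 0 0 0 0 0" --pt "0.2 0 0 0 0 0 0" --pt "0.2 0 0 0 0 0 0" --pt "0.2 0 0 0 0 0 0" --pt "0.2 0 0 0 0 0 0" --pt "0.2 0 0 0 0 0 0" --pt "0.2 0 0 0 0 0 0"

```text
time_s: 6.28
tcp_pos: [0.5023, 0.241, 0.0756]
eef_rot: [179.9, 0.0, -106.3]
contact_force: [-5.4, 2.5, 3.6]
gripper_width: 0.029
gripper_force: 20.0
```

Call:
apply_moves --pt "0.2 -0.01 0 0 0 0 0" --pt "0.2 -0.01 0 0 0 0 0" --pt "0.2 -0.01 0 0 0 0 0" --pt "0.2 -0.01 0 0 0 0 0" --pt "0.2 -0.01 0 0 0 0 0" --pt "0.2 -0.004 0 0 0 0 0" --pt "0.2 -0.004 0 0 0 0 0"

```text
time_s: 6.87
tcp_pos: [0.5177, 0.2953, 0.0755]
eef_rot: [179.9, -0.2, -106.3]
contact_force: [-7.7, -2.4, 8.6]
gripper_width: 0.0293
gripper_force: 20.0
```

Call:
apply_moves --pt "0.2 -0.002 0 0 0 0 0" --pt "0.2 -0.002 0 0 0 0 0" --pt "0.2 0 0 0 0 0 0"

```text
time_s: 7.12
tcp_pos: [0.5189, 0.2994, 0.0755]
eef_rot: [179.9, -0.1, -106.3]
contact_force: [-8.0, -1.7, 7.2]
gripper_width: 0.029
gripper_force: 20.0
```

Call:
apply_moves --pt "0.2 -0.002 0 0 0 0 0" --pt "0.2 -0.002 0 0 0 0 0" --pt "0.2 0 0 0 0 0 0"

```text
time_s: 7.37
tcp_pos: [0.5199, 0.3031, 0.0755]
eef_rot: [179.9, -0.2, -106.3]
contact_force: [-8.1, -1.3, 6.6]
gripper_width: 0.029
gripper_force: 20.0
```

Call:
apply_moves --pt "0.2 -0.002 0 0 0 0 0" --pt "0.2 -0.002 0 0 0 0 0" --pt "0.2 0 0 0 0 0 0"

```text
time_s: 7.62
tcp_pos: [0.5209, 0.3066, 0.0755]
eef_rot: [179.9, -0.2, -106.3]
contact_force: [-7.5, -1.2, 8.3]
gripper_width: 0.0289
gripper_force: 20.0
```

Call:
apply_moves --pt "0.2 -0.0015 0 0 0 0 0" --pt "0.2 0 0 0 0 0 0"

```text
time_s: 7.78
tcp_pos: [0.5209, 0.3067, 0.0755]
eef_rot: [179.8, -0.3, -106.3]
contact_force: [-8.4, -7.2, 10.9]
gripper_width: 0.0292
gripper_force: 20.0
```

Call:
apply_moves --pt "0.2 -0.002 0 0 0 0 0" --pt "0.2 0 0 0 0 0 0" --pt "0.2 0 0 0 0 0 0"

```text
time_s: 8.03
tcp_pos: [0.5209, 0.3069, 0.0755]
eef_rot: [179.8, -0.5, -106.3]
contact_force: [-9.2, -12.7, 13.5]
gripper_width: 0.0292
gripper_force: 20.0
```

Call:
apply_moves --pt "0.2 0.001 0 0 0 0 0" --pt "0.8 0 0 0 0 0 0" --pt "0.8 0 0 0 0 0 0" --pt "0.8 0 0 0 0 0 0" --pt "0.8 0 0 0 0 0 0" --pt "0.8 0 0 0 0 0 0" --pt "0.8 0 0 -0.03 0 0 0" --pt "0.8 0 0 -0.035 0 0 0" --pt "0.8 0 0 -0.035 0 0 0" --pt "0.8 0 0 -0.035 0 0 0" --pt "0.8 0 0 -0.035 0 0 0" --pt "0.8 0.0365 -0.0126 0 0 0 0" --pt "0.8 0.0365 -0.0126 0 0 0 0" --pt "0.8 0.0365 -0.0126 0 0 0 0" --pt "0.8 0.0365 -0.0126 0 0 0 0" --pt "0.8 0.0365 -0.0126 0 0 0 0" --pt "0.8 0.0365 -0.0126 0 0 0 0" --pt "0.8 0.0365 -0.0126 0 0 0 0" --pt "0.8 0.0365 -0.0126 0 0 0 0"

```text
time_s: 9.62
tcp_pos: [0.5382, -0.0004, 0.2459]
eef_rot: [-180.0, 0.0, -106.2]
contact_force: [1.1, 0.8, -0.3]
gripper_width: 0.0701
gripper_force: 0.0
```

Call:
apply_moves --pt "0.8 0.0365 -0.0126 0 0 0 0" --pt "0.8 0.0365 -0.0126 0 0 0 0" --pt "0.8 0.0365 -0.0126 0 0 0 0" --pt "0.8 0.0365 -0.0126 0 0 0 0" --pt "0.8 0.0365 -0.0126 0 0 0 0" --pt "0.8 0.0365 -0.0126 0 0 0 0" --pt "0.8 0.0365 -0.0126 0 0 0 0" --pt "0.8 0 0 0 0 0 0.0732" --pt "0.8 0 0 0 0 0 0.0732" --pt "0.8 0 0 0 0 0 0.0732" --pt "0.8 0 0 0 0 0 0.0732" --pt "0.8 0 0 0 0 0 0.0732" --pt "0.8 0 0 0 0 0 0.0732" --pt "0.8 0 0 0 0 0 0.0732" --pt "0.8 0 0 0 0 0 0.0732" --pt "0.8 0 0 0 0 0 0.0732" --pt "0.8 0 0 0 0 0 0.0732" --pt "0.8 0 0 0 0 0 0" --pt "0.8 0 0 0 0 0 0"

```text
time_s: 11.2
tcp_pos: [0.5515, -0.2686, 0.2455]
eef_rot: [180.0, 0.0, -171.9]
contact_force: [-0.4, 0.0, -0.5]
gripper_width: 0.0698
gripper_force: 0.0
```

```bash
python3 - <<'E'
from plant import *;from h import *
s=get_state();print(s["tcp_pos"],s["eef_rot"]);plan(s,(.5486,-.2715,.041),-171.9)
c=capture("top");P=cloud(c);z=P[...,2];V=c["frame"].max(2)
import pickle;pickle.dump(c,open("t2.pkl","wb"))
for n,m,box,zt in(("knob",(V<60)&(z>.066)&(z<.08),(110,150,180,220),.074),("pin",(z>.066)&(z<.08)&(V>60),(135,165,190,230),.074)):
    u,v=(0,0);ce,a,bb,M=blob(c,m,box);print(n,a,ce,bb,ray(c,*ce,zt).round(4),np.median(P[M],0))
ce,a,bb,M=blob(c,(z>.037)&(z<.05),(95,205,185,250));r=cv2.minAreaRect((P[M][:,:2]*1000).astype(np.float32));print("carr+stop",r)
cv2.imwrite("pics/t2.png",cv2.resize(c["frame"][125:275,90:400,::-1],None,fx=2.5,fy=2.5,interpolation=cv2.INTER_CUBIC))
E
```

```text
[ 0.55145203 -0.26864966  0.24545471] [ 1.79996104e+02  1.72569297e-04 -1.71944072e+02]
tool xyz [ 0.0032 -0.0024  0.2045] turn z -0.0005
knob 118 [120.10169492 204.49152542] [114 199  13  12] [0.5194 0.3071 0.074 ] [0.51962071 0.30749384 0.07273271]
pin 55 [144.4        211.32727273] [141 208   8   8] [0.5037 0.2503 0.074 ] [0.50480886 0.25131899 0.07126196]
carr+stop ((516.926025390625, 289.6012878417969), (133.21095275878906, 93.84198760986328), 74.36128234863281)
```

View pics/t2.png

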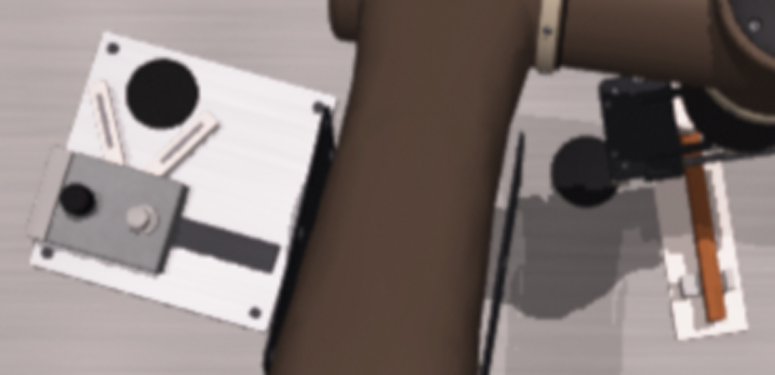

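The picture shows the carriage flush against the stop (knob (78,200), pin (140,218) in the crop), the jars hidden beneath the arm, and the gripper over the mallet handle. Now I descend and grasp it.

Call:
apply_moves --newtons 55 --pt "0.8 0.0032 -0.0024 0.03 0 0 0" --pt "0.8 0 0 0.035 0 0 0" --pt "0.8 0 0 0.035 0 0 0" --pt "0.8 0 0 0.035 0 0 0" --pt "0.8 0 0 0.035 0 0 0" --pt "0.8 0 0 0.025 0 0 0" --pt "0.8 0 0 0.0095 0 0 0" --pt "0.8 0 0 0 0 0 0" --pt "0.8 0 0 0 0 0 0"

```text
time_s: 12.0
tcp_pos: [0.5491, -0.2718, 0.0417]
eef_rot: [-180.0, 0.0, -172.1]
contact_force: [0.2, -0.3, 0.3]
gripper_width: 0.0696
gripper_force: 0.0
```

Call:
apply_moves --pt "0.05 0 0 0 0 0 0" --pt "0.05 0 0 0 0 0 0" --pt "0.05 0 0 0 0 0 0" --pt "0.05 0 0 0 0 0 0" --pt "0.05 0 0 0 0 0 0" --pt "0.05 0 0 0 0 0 0" --pt "0.05 0 0 0 0 0 0" --pt "0.05 0 0 0 0 0 0" --pt "0.05 0 0 0 0 0 0" --pt "0.05 0 0 0 0 0 0" --pt "0.05 0 0 0 0 0 0" --pt "0.05 0 0 0 0 0 0"

```text
time_s: 13.0
tcp_pos: [0.5485, -0.2715, 0.0411]
eef_rot: [180.0, -0.0, -172.1]
contact_force: [-0.4, 0.5, 1.0]
gripper_width: 0.0173
gripper_force: 55.0
```

Call:
apply_moves --pt "0.05 0 0 -0.015 0 0 0" --pt "0.05 0 0 -0.025 0 0 0" --pt "0.05 0 0 -0.03 0 0 0" --pt "0.05 0 0 -0.03 0 0 0" --pt "0.05 0 0 -0.03 0 0 0" --pt "0.05 0 0 -0.03 0 0 0" --pt "0.05 0 0 -0.02 0 0 0" --pt "0.05 0.0012 0.02 0 0 0 0" --pt "0.05 0.0019 0.03 0 0 0 0" --pt "0.05 0.0023 0.037 0 0 0 0" --pt "0.05 0.0023 0.037 0 0 0 0" --pt "0.05 0.0023 0.037 0 0 0 0" --pt "0.05 0.0023 0.037 0 0 0 0" --pt "0.05 0.0023 0.037 0 0 0 0" --pt "0.05 0.0023 0.037 0 0 0 0" --pt "0.05 0.0023 0.037 0 0 0 0" --pt "0.05 0.0023 0.037 0 0 0 0" --pt "0.05 0.0023 0.037 0 0 0 0" --pt "0.05 0.0023 0.037 0 0 0 0"

```text
time_s: 14.58
tcp_pos: [0.4638, 0.1424, 0.2205]
eef_rot: [-180.0, -0.1, -172.2]
contact_force: [1.2, 0.3, -3.8]
gripper_width: 0.0178
gripper_force: 55.0
```

Call:
apply_moves --pt "0.05 0.0023 0.037 0 0 0 0" --pt "0.05 0.0023 0.035 0 0 0 0" --pt "0.05 0.0015 0.02 0 0 0 0" --pt "0.05 0.0005 0.0103 0 0 0 0" --pt "0.05 0 0 0.03 0 0 0" --pt "0.05 0 0 0.02 0 0 0" --pt "0.05 0 0 0 0 0 0" --pt "0.05 0 0 0 0 0 0" --pt "0.05 0 0 0 0 0 0"

```text
time_s: 15.33
tcp_pos: [0.4454, 0.2413, 0.172]
eef_rot: [-180.0, 0.0, -172.2]
contact_force: [0.1, 0.5, -3.3]
gripper_width: 0.0174
gripper_force: 55.0
```

```bash
cat > chk.py <<'E'
from plant import *;from h import *
s=get_state();print(s["tcp_pos"],s["eef_rot"],s["time_s"]);plan(s,(.4446,.2414,.15),-172.1)
zt=s["tcp_pos"][2]+.035
for n in("top","side"):
    c=capture(n);P=cloud(c);z=P[...,2]
    a=np.radians(s["eef_rot"][2]+180);hd=s["tcp_pos"]+.06*np.array([np.cos(a),np.sin(a),0]);hd[2]=zt
    u,v=proj(c,hd);ce,ar,bb,M=blob(c,(abs(z-zt)<.008)&(c["frame"].min(2)>110),(u-15,u+15,v-15,v+15))
    print(n,"expected",hd.round(4),"seen",ce,ar,ray(c,*ce,zt).round(4),"cloud",np.median(P[M],0).round(4),"plane fit",np.linalg.lstsq(np.c_[P[M][:,:2]-P[M][:,:2].mean(0),np.ones(M.sum())],P[M][:,2],rcond=None)[0].round(3))
cv2.imwrite("pics/s_%d.png"%(s["time_s"]*100),cv2.resize(c["frame"][90:250,220:420,::-1],None,fx=3,fy=3))
E
python3 chk.py; ls pics
```

```text
[0.44542354 0.24131891 0.17200352] [-1.79999879e+02  4.41609000e-02 -1.72169577e+02] 15.3333
tool xyz [0.0008 0.0002 0.022 ] turn z -0.0008
top expected [0.5049 0.2495 0.207 ] seen [127.9261745  198.43624161] 149 [0.5132 0.2485 0.207 ] cloud [0.5127 0.2489 0.2062] plane fit [0.007 0.03  0.206]
side expected [0.5049 0.2495 0.207 ] seen [327.06329114 113.93670886] 79 [0.5111 0.2472 0.207 ] cloud [0.5113 0.2487 0.2058] plane fit [-0.062 -0.001  0.206]
a.png
b.png
crop.png
s_1533.png
side0.png
t2.png
top0.png
```

```bash
python3 - <<'E'
from plant import *;from h import *
import pickle
for n,c,p in(("now",capture("top"),(.505,.2495,.207)),("rest",pickle.load(open("top.pkl","rb")),(.608,-.263,.076))):
    P=cloud(c);z=P[...,2];u,v=proj(c,p);ce,a,bb,M=blob(c,(abs(z-p[2])<.01)&(c["frame"].min(2)>110),(u-15,u+15,v-15,v+15));vv,uu=np.nonzero(M)
    q=[ray(c,a,b,p[2])[:2] for a,b in zip(uu,vv)];q=np.array(q);print(n,q.min(0).round(4),q.max(0).round(4),bb)
E
```

```text
now [0.5035 0.2294] [0.5248 0.2671] [119 193  19  11]
rest [ 0.5898 -0.2812] [ 0.6279 -0.2437] [357 160  17  17]
```

View pics/s_1533.png

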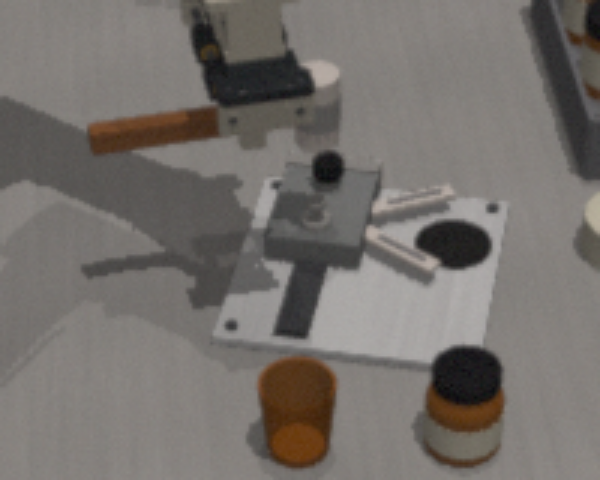

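Side crop: the mallet is held level, with its head (322,90) above the pin (318,215). Blow one: about half the pin's travel, then straight back up.

Call:
apply_moves --pt "0.05 0.001 0.0014 0 0 0 0" --pt "0.05 0 0 0.012 0 0 0" --pt "0.05 0 0 0.03 0 0 0" --pt "0.05 0 0 0.03 0 0 0" --pt "0.05 0 0 -0.02 0 0 0" --pt "0.05 0 0 -0.03 0 0 0" --pt "0.05 0 0 0 0 0 0"

```text
time_s: 16.07
tcp_pos: [0.4461, 0.2446, 0.1537]
eef_rot: [179.8, 0.3, -172.1]
contact_force: [1.8, 1.3, -2.4]
gripper_width: 0.0174
gripper_force: 55.0
```

```bash
cat > pin.py <<'E'
from plant import *;from h import *
s=get_state();print(s["tcp_pos"],s["eef_rot"],s["time_s"],s["contact_force"])
c=capture("side");P=cloud(c);z=P[...,2]
# side view: pin head seen at guide pin xy
d=np.hypot(P[...,0]-.504,P[...,1]-.250);m=(d<.012)&(z<.085)
if m.sum():
    v,u=np.nonzero(m);print("n",m.sum(),"z pctl",np.percentile(z[m],[50,75,85,95,100]).round(4),"px",u.mean(),v.mean())
cv2.imwrite("pics/p_%d.png"%(s["time_s"]*100),cv2.resize(c["frame"][110:210,270:400,::-1],None,fx=5,fy=5,interpolation=cv2.INTER_CUBIC))
E
python3 pin.py
```

```text
[0.44607367 0.24461244 0.15371477] [ 179.83486996    0.34279396 -172.0733261 ] 16.0667 [ 1.827835    1.32109016 -2.43951754]
n 61 z pctl [0.0543 0.0595 0.0617 0.0623 0.0638] px 324.4590163934426 161.98360655737704
```

Call:
apply_moves --pt "0.05 0 0 0 0 0 0" --pt "0.05 0 0 0 0 0 0"

```text
time_s: 16.28
tcp_pos: [0.4432, 0.2424, 0.1488]
eef_rot: [180.0, -0.0, -172.2]
contact_force: [-0.2, 0.1, -3.2]
gripper_width: 0.0178
gripper_force: 55.0
```

Call:
apply_moves --pt "0.05 0 0 0.012 0 0 0" --pt "0.05 0 0 0.023 0 0 0" --pt "0.05 0 0 0.022 0 0 0" --pt "0.05 0 0 -0.02 0 0 0" --pt "0.05 0 0 -0.03 0 0 0" --pt "0.05 0 0 0 0 0 0" --pt "0.05 0 0 0 0 0 0"

```text
time_s: 16.87
tcp_pos: [0.4441, 0.2432, 0.1428]
eef_rot: [179.9, 0.1, -172.2]
contact_force: [-0.6, -0.4, -4.3]
gripper_width: 0.0177
gripper_force: 55.0
```

```bash
python3 pin.py
```

```text
[0.44406624 0.24323747 0.14278714] [ 1.79906493e+02  9.85663410e-02 -1.72156074e+02] 16.8667 [-0.63792583 -0.43580024 -4.33242639]
n 50 z pctl [0.0523 0.0554 0.0562 0.0582 0.0587] px 324.66 162.36
```

Call:
apply_moves --pt "0.05 0 0 0 0 0 0" --pt "0.05 0 0 0.012 0 0 0" --pt "0.05 0 0 0.022 0 0 0" --pt "0.05 0 0 0.0185 0 0 0" --pt "0.05 0 0 -0.02 0 0 0" --pt "0.05 0 0 -0.04 0 0 0" --pt "0.05 0 0 -0.02 0 0 0" --pt "0.05 0 0 0 0 0 0" --pt "0.05 0 0 0 0 0 0"

```text
time_s: 17.67
tcp_pos: [0.4435, 0.2428, 0.1695]
eef_rot: [179.9, 0.0, -172.2]
contact_force: [-0.2, -0.7, -4.7]
gripper_width: 0.018
gripper_force: 55.0
```

```bash
python3 pin.py; python3 chk.py;ls -t pics|head -3
```

```text
[0.44347875 0.2427843  0.16948393] [ 1.79941177e+02  2.46727012e-02 -1.72171233e+02] 17.6667 [-0.18964901 -0.67623098 -4.68726987]
n 51 z pctl [0.0514 0.0542 0.0558 0.0571 0.0578] px 325.01960784313724 162.50980392156862
[0.44282772 0.24207842 0.1683459 ] [-1.79974079e+02 -9.08620530e-02 -1.72187290e+02] 17.7167
tool xyz [-0.0017 -0.0009  0.0183] turn z -0.001
top expected [0.5023 0.2502 0.2033] seen [127.59166667 200.29166667] 120 [0.5098 0.2502 0.2033] cloud [0.5089 0.249  0.2079] plane fit [0.047 0.012 0.207]
side expected [0.5023 0.2502 0.2033] seen [325.0875 113.8875] 80 [0.5066 0.2534 0.2033] cloud [0.5065 0.2495 0.2061] plane fit [ 0.009 -0.025  0.206]
s_1771.png
p_1766.png
p_1686.png
```

View pics/p_1766.png

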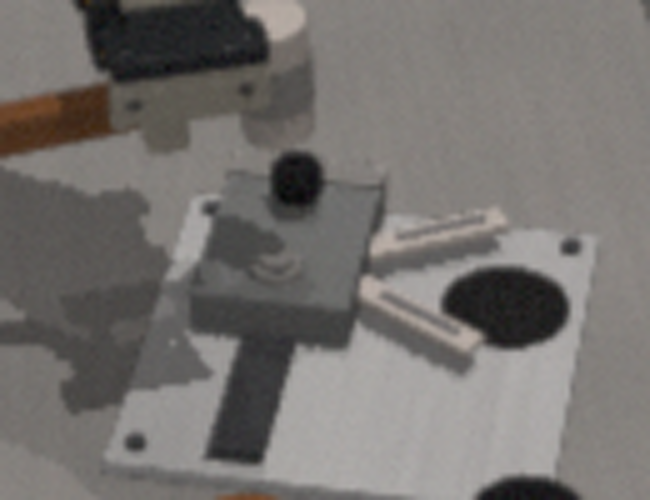

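```bash
cat > pz.py <<'E'
from plant import *;from h import *
for n in("top","side"):
    A=[]
    for i in range(6):
        c=capture(n);A.append(cloud(c))
    P=np.median(A,0);z=P[...,2];X=P[...,:2]
    y=np.array([.276,.961]);x=np.array([.961,-.276]);r=X-np.array([.504,.250]);gx,gy=r@x,r@y;d=np.hypot(gx,gy)
    g=lambda m:(int(m.sum()),np.median(z[m]).round(4) if m.any() else None)
    print(n,"pin",g((d<.006)&(z<.1)),np.sort(z[(d<.009)&(z<.1)])[::-1][:12].round(4),"carr",g((abs(gx)<.04)&(d>.02)&(abs(gy)<.04)&(z<.055)),"knob",g((np.hypot(gx,gy-.06)<.011)&(z<.09)))
E
python3 pz.py
```

```text
top pin (5, np.float64(0.0555)) [0.0941 0.0574 0.0567 0.0566 0.0562 0.0559 0.0556 0.0556 0.0555 0.0554
 0.0547 0.0547] carr (234, np.float64(0.0435)) knob (4, np.float64(0.0731))
side pin (11, np.float64(0.0547)) [0.0567 0.0565 0.0559 0.0559 0.0555 0.0553 0.0553 0.0552 0.055  0.0549
 0.0547 0.0545] carr (652, np.float64(0.0391)) knob (55, np.float64(0.0712))
```

Relative to the carriage, the pin top reads 12 mm up, which is home. The mallet has tipped slightly in the grip, so I measure its tilt along the handle.

```bash
cat > tilt.py <<'E'
from plant import *;from h import *
s=get_state();t=s["tcp_pos"];a=np.radians(s["eef_rot"][2]+180);print(t,s["eef_rot"])
for n in("top","side"):
    P=np.median([cloud(capture(n)) for _ in range(4)],0);c=capture(n);hs=cv2.cvtColor(c["frame"],cv2.COLOR_RGB2HSV)
    r=P-t;h=r[...,0]*np.cos(a)+r[...,1]*np.sin(a);l=-r[...,0]*np.sin(a)+r[...,1]*np.cos(a)
    m=(h>-.15)&(h<-.035)&(abs(l)<.008)&(hs[...,1]>90)&(r[...,2]>-.005)&(r[...,2]<.035)
    f=np.polyfit(h[m],r[...,2][m],1);print(n,m.sum(),"handle-top slope deg",np.degrees(np.arctan(f[0])).round(2),"z at grip",f[1].round(4), "yaw fit deg",np.degrees(np.polyfit(h[m],l[m],1)[0]).round(2),"tail h",h[m].min().round(4))
    m=(np.hypot(h-.06,l)<.016)&(r[...,2]>.025)&(c["frame"].min(2)>110);print("  head top rel z",m.sum(),np.median(r[...,2][m]).round(4))
E
python3 tilt.py
```

```text
[0.44361242 0.2426615  0.16955814] [ 1.79998458e+02  3.64240068e-04 -1.72154751e+02]
top 353 handle-top slope deg 4.1 z at grip 0.0118 yaw fit deg 0.14 tail h -0.1388
  head top rel z 101 0.0397
side 151 handle-top slope deg 2.69 z at grip 0.0077 yaw fit deg -1.35 tail h -0.1384
  head top rel z 58 0.039
```

Call:
apply_moves --pt "0.05 0 0 0 0 0.0444 0" --pt "0.05 0 0 0 0 0 0" --pt "0.05 0 0 0 0 0 0"

```text
time_s: 19.17
tcp_pos: [0.4445, 0.243, 0.1694]
eef_rot: [180.0, -3.9, -172.2]
contact_force: [-0.2, -0.0, -3.9]
gripper_width: 0.018
gripper_force: 55.0
```

```bash
python3 tilt.py
```

```text
[0.44447991 0.242953   0.16935088] [ 179.9940596    -3.93665002 -172.22958726]
top 351 handle-top slope deg 0.29 z at grip 0.0118 yaw fit deg 0.46 tail h -0.1396
  head top rel z 28 0.035
side 152 handle-top slope deg 0.07 z at grip 0.0088 yaw fit deg -0.18 tail h -0.1394
  head top rel z 42 0.0349
```

Call:
apply_moves --pt "0.05 -0.0014 0 0.02 0 0 0" --pt "0.05 -0.0022 0 0.032 0 0 0" --pt "0.05 -0.0019 0 0.0268 0 0 0" --pt "0.05 0.0014 0 -0.02 0 0 0" --pt "0.05 0.0028 0 -0.04 0 0 0" --pt "0.05 0.0028 0 -0.04 0 0 0" --pt "0.05 0.0014 0 -0.02 0 0 0" --pt "0.05 0 0 0 0 0 0" --pt "0.05 0 0 0 0 0 0"

```text
time_s: 20.42
tcp_pos: [0.4439, 0.2432, 0.2119]
eef_rot: [179.9, -3.9, -172.1]
contact_force: [-0.8, 0.5, -4.3]
gripper_width: 0.0175
gripper_force: 55.0
```

```bash
python3 tilt.py; python3 pz.py
```

```text
[0.44388291 0.24316328 0.21193199] [ 179.87307945   -3.86685812 -172.1492455 ]
top 358 handle-top slope deg 3.05 z at grip 0.0103 yaw fit deg 0.24 tail h -0.1397
  head top rel z 32 0.0381
side 130 handle-top slope deg 2.53 z at grip 0.0077 yaw fit deg 0.01 tail h -0.1371
  head top rel z 41 0.0365
top pin (0, None) [] carr (219, np.float64(0.0429)) knob (0, None)
side pin (12, np.float64(0.0542)) [0.0572 0.0562 0.0556 0.0553 0.0552 0.0549 0.0549 0.0548 0.0548 0.0547
 0.0547 0.0545] carr (648, np.float64(0.0396)) knob (57, np.float64(0.0704))
```

The pin height is unchanged after the last blow, so it is home. I level the mallet again and carry it back.

Call:
apply_moves --pt "0.05 0 0 0 0 0.03 0" --pt "0.05 -0.0013 -0.02 0 0 0 0" --pt "0.05 -0.002 -0.03 0 0 0 0" --pt "0.05 -0.0024 -0.038 0 0 0 0" --pt "0.05 -0.0024 -0.038 0 0 0 0" --pt "0.05 -0.0024 -0.038 0 0 0 0" --pt "0.05 -0.0024 -0.038 0 0 0 0" --pt "0.05 -0.0024 -0.038 0 0 0 0" --pt "0.05 -0.0024 -0.038 0 0 0 0" --pt "0.05 -0.0024 -0.038 0 0 0 0" --pt "0.05 -0.0024 -0.038 0 0 0 0" --pt "0.05 -0.0024 -0.038 0 0 0 0" --pt "0.05 -0.0024 -0.038 0 0 0 0" --pt "0.05 -0.0024 -0.038 0 0 0 0" --pt "0.05 -0.002 -0.03 0 0 0 0" --pt "0.05 -0.0013 -0.0262 0 0 0 0" --pt "0.05 0 0 0 0 0 0" --pt "0.05 0 0 0 0 0 0" --pt "0.05 0 0 0 0 0 0"

```text
time_s: 23.1
tcp_pos: [0.5473, -0.2721, 0.2066]
eef_rot: [180.0, -6.7, -172.2]
contact_force: [0.6, 0.2, -3.0]
gripper_width: 0.0176
gripper_force: 55.0
```

```bash
python3 tilt.py; cat > rel.py <<'E'
from plant import *;from h import *
from scipy.spatial.transform import Rotation as R
import sys
s=get_state();r=R.from_euler("xyz",s["eef_rot"],degrees=True);d=np.array(eval(sys.argv[1]))-s["tcp_pos"]
print("world d",d.round(4),"tool",r.inv().apply(d).round(4),"down unit in tool",r.inv().apply([0,0,-1]).round(4))
E
python3 rel.py "(.5485,-.2715,.0611)"; python3 pz.py|head -1
```

```text
[ 0.54733582 -0.27207223  0.20659478] [ 179.97472653   -6.73424276 -172.19022701]
top 376 handle-top slope deg 0.86 z at grip 0.0132 yaw fit deg 0.15 tail h -0.137
  head top rel z 0 nan
side 369 handle-top slope deg 0.37 z at grip 0.0105 yaw fit deg 0.12 tail h -0.138
  head top rel z 91 0.0362
world d [ 0.0008  0.0003 -0.1461] tool [-0.0178  0.0002  0.145 ] down unit in tool [-0.1164  0.      0.9932]
top pin (18, np.float64(0.0554)) [0.0574 0.0571 0.0569 0.0568 0.0566 0.0564 0.0563 0.0563 0.0563 0.0561
  return _methods._mean(a, axis=axis, dtype=dtype,
  ret = ret.dtype.type(ret / rcount)
```

Call:
apply_moves --pt "0.05 0 0 0 0 0.007 0" --pt "0.05 -0.0039 0 0.029 0 0 0" --pt "0.05 -0.0039 0 0.029 0 0 0" --pt "0.05 -0.0039 0 0.029 0 0 0" --pt "0.05 -0.0039 0 0.029 0 0 0" --pt "0.05 -0.0039 0 0.029 0 0 0" --pt "0.05 0 0 0 0 0 0" --pt "0.05 0 0 0 0 0 0"

```text
time_s: 24.87
tcp_pos: [0.5476, -0.272, 0.0597]
eef_rot: [180.0, -7.6, -172.1]
contact_force: [0.1, -0.3, -1.8]
gripper_width: 0.0176
gripper_force: 55.0
```

```bash
python3 tilt.py 2>/dev/null; python3 rel.py "(.5485,-.2715,.0411)"
python3 - <<'E'
from plant import *;from h import *
c=capture("side");cv2.imwrite("pics/r.png",cv2.resize(c["frame"][230:370,270:470,::-1],None,fx=3.5,fy=3.5,interpolation=cv2.INTER_CUBIC))
E
```

```text
[ 0.54755502 -0.27201923  0.0596868 ] [ 179.95769546   -7.55989092 -172.13502997]
top 300 handle-top slope deg 0.26 z at grip 0.0146 yaw fit deg 0.14 tail h -0.1351
  head top rel z 0 nan
side 260 handle-top slope deg 0.32 z at grip 0.0144 yaw fit deg 0.39 tail h -0.137
  head top rel z 68 0.0379
world d [-0.0002  0.0006 -0.0203] tool [-0.0025  0.0006  0.0201] down unit in tool [-1.265e-01  2.000e-04  9.920e-01]
```

View pics/r.png

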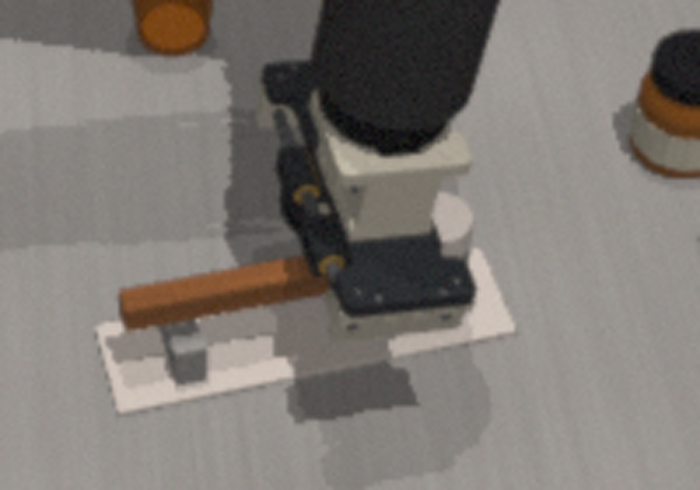

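The handle end sits above the post between the lips, and the head is over the plate. I lower it slowly, watching the force.

Call:
apply_moves --pt "0.05 -0.0008 0.0003 0.006 0 0 0" --pt "0.05 -0.0008 0.0003 0.006 0 0 0" --pt "0.05 -0.0008 0 0.006 0 0 0" --pt "0.05 0 0 0 0 0 0" --pt "0.05 0 0 0 0 0 0" --pt "0.05 0 0 0 0 0 0"

```text
time_s: 25.92
tcp_pos: [0.5483, -0.2714, 0.0423]
eef_rot: [180.0, -7.4, -172.2]
contact_force: [-0.5, 0.8, -3.6]
gripper_width: 0.018
gripper_force: 55.0
```

Call:
apply_moves --pt "0.05 -0.0002 0 0.0015 0 0 0" --pt "0.05 0 0 0 0 0 0" --pt "0.05 0 0 0 0 0 0"

```text
time_s: 26.17
tcp_pos: [0.5484, -0.2715, 0.041]
eef_rot: [180.0, -7.3, -172.2]
contact_force: [-0.6, 0.2, -3.4]
gripper_width: 0.0179
gripper_force: 55.0
```

Call:
apply_moves --pt "0.05 -0.0001 0 0.001 0 0 0" --pt "0.05 0 0 0 0 0 0" --pt "0.05 0 0 0 0 0 0"

```text
time_s: 26.42
tcp_pos: [0.5486, -0.2715, 0.0404]
eef_rot: [-180.0, -7.3, -172.1]
contact_force: [-0.4, 0.7, 0.4]
gripper_width: 0.0176
gripper_force: 55.0
```

Call:
apply_moves --newtons 10 --pt "0.05 -0.0001 0 0.0007 0 0 0" --pt "0.05 0 0 0 0 0 0" --pt "0.05 0 0 0 0 0 0" --pt "0.7 0 0 0 0 0 0" --pt "0.7 0 0 0 0 0 0" --pt "0.7 0 0 0 0 0 0" --pt "0.7 0 0 0 0 0 0" --pt "0.7 0 0 0 0 0 0" --pt "0.7 0.0013 0 -0.01 0 0 0" --pt "0.7 0.0025 0 -0.02 0 0 0" --pt "0.7 0.005 0 -0.04 0 0 0" --pt "0.7 0.005 0 -0.04 0 0 0" --pt "0.7 0.005 0 -0.04 0 0 0" --pt "0.7 0 0 -0.04 0 0 0" --pt "0.7 0 -0.04 0 0 0 0" --pt "0.7 0 -0.04 0 0 0 0" --pt "0.7 0 -0.04 0 0 0 0" --pt "0.7 0 -0.04 0 0 0 0" --pt "0.7 0 -0.04 0 0 0 0" --pt "0.7 0 0 0 0 0 0"

```text
time_s: 28.08
tcp_pos: [0.5801, -0.4749, 0.2288]
eef_rot: [-180.0, -7.4, -172.4]
contact_force: [-1.5, 1.8, -1.0]
gripper_width: 0.0616
gripper_force: 0.0
```

```bash
python3 - <<'E'
from plant import *;from h import *
import pickle
s=get_state();print(s["tcp_pos"],s["time_s"],s["contact_force"])
now=capture("top");old=pickle.load(open("top.pkl","rb"))
for n,c in(("old",old),("now",now)):
    P=cloud(c);z=P[...,2];hs=cv2.cvtColor(c["frame"],cv2.COLOR_RGB2HSV).astype(int)
    ce,a,bb,M=blob(c,(hs[...,1]>100)&(hs[...,0]<20)&(z>.03),(335,395,145,265));v,u=np.nonzero(M);r=cv2.minAreaRect(np.c_[u,v].astype(np.float32));print(n,"handle",np.round(r[0],1),np.round(r[1],1),round(r[2],1),np.median(P[M],0).round(4))
    for k,m,b in(("head",z>.06,(345,390,150,190)),("jar1",z>.07,(235,275,150,195)),("open",z>.06,(230,275,205,250))):
        ce,a,bb,M=blob(c,m,b);print("  ",k,a,ce.round(1),np.median(P[M],0).round(4))
a=[x["frame"][125:275,90:400,::-1] for x in(old,now)]
cv2.imwrite("pics/end.png",cv2.resize(np.vstack(a),None,fx=1.9,fy=1.9))
E
python3 pz.py
```

```text
[ 0.58008219 -0.47490336  0.22880698] 28.0833 [-1.51762254  1.77802617 -0.99877975]
old handle [370.8 215.1] [75.1  7.7] 81.5 [ 0.5007 -0.278   0.0524]
   head 240 [365.  168.6] [ 0.6069 -0.2624  0.0758]
   jar1 501 [253.2 168.3] [ 0.6046 -0.0013  0.0845]
   open 190 [248.7 226.6] [0.4719 0.0096 0.0738]
now handle [375.5 246. ] [ 7. 12.] 0.0 [ 0.4182 -0.2896  0.0539]
   head 1800 [367.  169.5] [ 0.4755 -0.204   0.7026]
   jar1 500 [253.2 168.3] [ 0.6043 -0.0013  0.0847]
   open 201 [239.5 245. ] [ 0.3758 -0.047   0.7366]
top pin (20, np.float64(0.056)) [0.0584 0.0579 0.0577 0.0576 0.0573 0.0573 0.057  0.0568 0.0567 0.0567
 0.0565 0.0565] carr (1012, np.float64(0.0428)) knob (76, np.float64(0.073))
side pin (10, np.float64(0.0545)) [0.0571 0.0568 0.0563 0.0563 0.0562 0.056  0.0558 0.0554 0.0554 0.0553
 0.0553 0.0551] carr (639, np.float64(0.0391)) knob (55, np.float64(0.0698))
```

View pics/end.png

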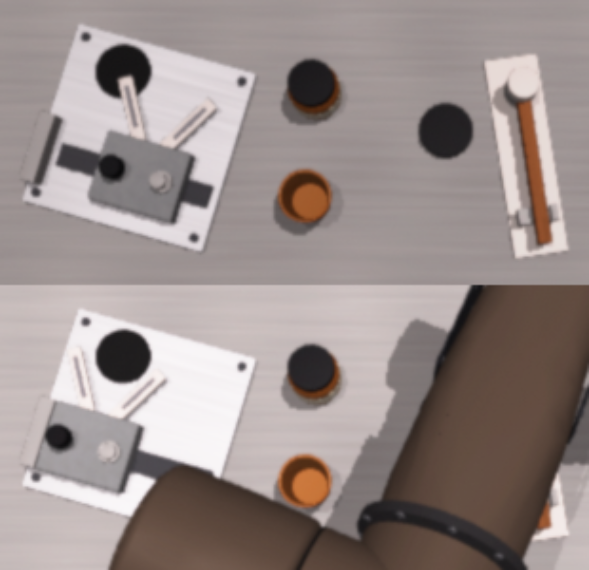

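Jars are unmoved and the carriage is against its stop; the arm hides the mallet in this view. I check the pin's drop more exactly against the first pictures, and the mallet in the side view.

```bash
python3 - <<'E'
from plant import *;from h import *
import pickle
L=lambda f:cloud(pickle.load(open(f,"rb")))
yv=np.array([.276,.961]);xv=np.array([.961,-.276])
def f(n,P,c):
    r=P[...,:2]-np.array(c);gx,gy=r@xv,r@yv;z=P[...,2];d=np.hypot(gx,gy)
    g=lambda m:(int(m.sum()),z[m].mean().round(4),np.median(z[m]).round(4))
    top=np.sort(z[(d<.016)&(z<.09)])[::-1]
    print(n,"pin d<7",g((d<.007)&(z<.09)),"top20",top[:20].mean().round(4),"top10",top[:10].mean().round(4),"carr",g((abs(gx)<.035)&(d>.022)&(abs(gy)<.035)&(z<.06)),"knob",g((np.hypot(gx,gy-.06)<.012)&(z<.09)&(z>.06)))
f("top0",L("top.pkl"),(.4863,.185));f("t2",L("t2.pkl"),(.504,.25))
f("side0",L("side.pkl"),(.4863,.185))
T=np.mean([cloud(capture("top")) for _ in range(12)],0);S=np.mean([cloud(capture("side")) for _ in range(12)],0)
f("topN",T,(.504,.25));f("sideN",S,(.504,.25))
for n,c in(("old",pickle.load(open("side.pkl","rb"))),("now",capture("side"))):
    P=cloud(c);z=P[...,2];hs=cv2.cvtColor(c["frame"],cv2.COLOR_RGB2HSV).astype(int)
    ce,a,bb,M=blob(c,(hs[...,1]>100)&(hs[...,0]<20)&(z>.03),(290,420,285,345));v,u=np.nonzero(M);r=cv2.minAreaRect(np.c_[u,v].astype(np.float32));print(n,"handle",a,np.round(r[0],1),np.round(r[1],1),round(r[2],1),bb,np.median(P[M],0).round(4))
    ce,a,bb,M=blob(c,(z>.065)&(z<.085),(375,410,280,320));print("head",a,ce.round(1),bb,np.median(P[M],0).round(4))
    ce,a,bb,M=blob(c,(z>.065)&(z<.085),(300,335,205,235));print("open",a,ce.round(1),bb)
E
```

```text
top0 pin d<7 (33, np.float64(0.0665), np.float64(0.0691)) top20 0.0734 top10 0.0747 carr (666, np.float64(0.0365), np.float64(0.042)) knob (83, np.float64(0.0735), np.float64(0.0736))
t2 pin d<7 (37, np.float64(0.0659), np.float64(0.0707)) top20 0.0737 top10 0.0745 carr (684, np.float64(0.0355), np.float64(0.0413)) knob (90, np.float64(0.0731), np.float64(0.073))
side0 pin d<7 (35, np.float64(0.0604), np.float64(0.0598)) top20 0.0714 top10 0.0724 carr (475, np.float64(0.0325), np.float64(0.0378)) knob (47, np.float64(0.0708), np.float64(0.072))
topN pin d<7 (28, np.float64(0.0555), np.float64(0.0553)) top20 0.0563 top10 0.0568 carr (657, np.float64(0.0357), np.float64(0.0429)) knob (90, np.float64(0.0733), np.float64(0.0735))
sideN pin d<7 (13, np.float64(0.054), np.float64(0.0548)) top20 0.0549 top10 0.0555 carr (447, np.float64(0.0321), np.float64(0.0372)) knob (46, np.float64(0.0716), np.float64(0.0723))
old handle 914 [345.4 316.5] [11.3 82.6] 79.1 [305 304  82  26] [ 0.4997 -0.284   0.0497]
head 247 [394.3 298.7] [385 291  19  17] [ 0.6079 -0.2673  0.0747]
open 203 [318.5 218.1] [306 209  26  21]
now handle 910 [345.5 316.4] [11.3 82.4] 79.4 [305 304  82  26] [ 0.4994 -0.2838  0.0496]
head 14 [388.6 303.3] [386 302   6   4] [ 0.5952 -0.2755  0.0705]
open 203 [318.5 218.3] [306 209  26  21]
```

```bash
python3 - <<'E'
from plant import *;from h import *
import pickle
def t(P,c):
    z=P[...,2];d=np.hypot(P[...,0]-c[0],P[...,1]-c[1]);q=np.sort(z[(d<.016)&(z<.09)])[::-1];e=np.sort(z[(np.hypot(P[...,0]-c[0]-.0166,P[...,1]-c[1]-.0577)<.02)&(z<.09)])[::-1];return [q[:10].mean(),q[:20].mean(),e[:40].mean()]
L=lambda f:cloud(pickle.load(open(f,"rb")))
print("top up",np.round([t(L("top.pkl"),(.4863,.185)),t(L("t2.pkl"),(.504,.25))],4).tolist(),"side up",np.round(t(L("side.pkl"),(.4863,.185)),4))
for n in("top","side"):
    A=np.array([t(cloud(capture(n)),(.504,.25)) for _ in range(12)]);print(n,A.mean(0).round(4),A.std(0).round(4))
c=capture("side");cv2.imwrite("pics/last.png",np.hstack([cv2.resize(c["frame"][130:190,290:370,::-1],(400,300),interpolation=cv2.INTER_CUBIC),cv2.resize(c["frame"][260:350,290:410,::-1],(400,300),interpolation=cv2.INTER_CUBIC)]))
E
```

```text
top up [[0.0747, 0.0734, 0.0761], [0.0745, 0.0737, 0.0761]] side up [0.0724 0.0714 0.0735]
top [0.0596 0.0585 0.0763] [0.0004 0.0004 0.0003]
side [0.057  0.0557 0.0732] [0.0005 0.0005 0.0002]
```

View pics/last.png

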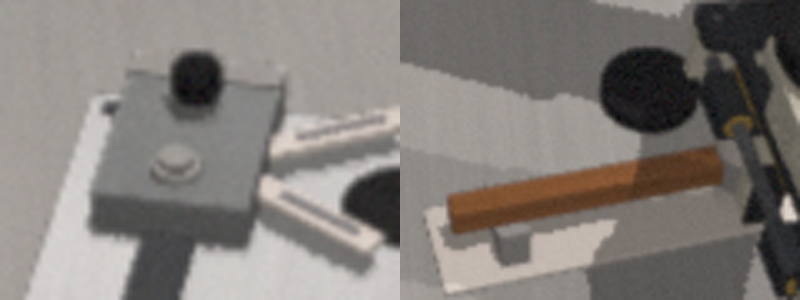

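```bash
python3 - <<'E'
from plant import *;from h import *
import pickle
np.set_printoptions(linewidth=160)
z0=cloud(pickle.load(open("t2.pkl","rb")))[...,2]
for n in("top","side"):
    C=[capture(n) for _ in range(14)];c=C[0];Z=np.mean([cloud(k)[...,2] for k in C],0)
    u,v=np.round(proj(c,(.504,.250,.056))).astype(int);print(n,u,v);print((Z[v-7:v+8,u-8:u+9]*1000).round(1))
    g=np.mean([k["frame"].mean(2) for k in C],0);print(g[v-7:v+8,u-8:u+9].astype(int))
    u,v=np.round(proj(c,(.5203,.3075,.074))).astype(int);print("knob",(Z[v-2:v+3,u-2:u+3]*1000).round(1))
u,v=np.round(proj(capture("top"),(.504,.250,.074))).astype(int);print("up top");print((z0[v-6:v+7,u-7:u+8]*1000).round(1))
E
```

```text
top 147 212
[[ 43.5  43.9  41.4  42.9  43.4  43.8  44.7  43.6  43.2  43.2  42.9  42.7  45.3  43.9  42.7  45.   42.2]
 [ 44.4  43.9  44.2  43.1  44.   42.2  44.2  44.4  43.1  43.4  44.9  44.4  44.4 143.3  42.8  43.8  44.4]
 [ 43.1  44.2  43.4  44.1  43.7  45.8  42.6  49.7  49.8  50.8  43.2  44.4 142.5  44.   44.4  43.   44.5]
 [ 43.2  44.6  44.   43.7  44.3  48.8  51.4  50.2  49.8  49.8  49.   51.5  43.2  43.7  44.9  44.7  43.5]
 [ 43.7  44.8  43.6  44.4  49.7  54.3  56.6  53.9 153.   55.5  50.1  51.2  49.2  44.9  43.5  43.6  43.2]
 [ 43.2  43.3  42.9  50.   55.9  57.4  54.7  54.6  54.2  56.6  54.4  48.6  49.1  49.4  43.8  43.2  42.3]
 [ 43.6  44.   44.5  57.7  55.   55.2  55.6  56.3  55.1  55.1  54.2  55.5  48.9 148.5  43.2  42.6  46.1]
 [ 43.2  42.5  49.1 153.9  55.1  56.1  56.9  55.4  54.6  55.2  57.8  56.6  50.   47.9  43.1  44.4  44.3]
 [ 42.9  44.6  49.5  54.2  55.3  56.   55.8  55.5  54.   56.3  57.1  54.3  48.2  50.9  43.1  43.1  43.6]
 [144.3  43.6  44.3  48.8  54.8  56.   55.6  54.4  55.   55.   55.9  50.8  48.4  49.5  43.4  43.1  42.9]
 [ 44.2 143.5  44.  148.6  56.2  54.6 
[... 4872 characters left out ...]
43.9 39.3 45.4 76.2 73.7 66.9 71.3 73.8 71.6 70.9 68.  46.6 46.4 47.  45.4]
 [36.3 40.6 34.4 72.5 70.6 73.2 72.2 71.7 68.9 69.3 71.3 53.3 52.1 51.5 50.2]
 [41.4 43.7 46.  74.2 69.8 71.3 71.  71.1 68.1 69.6 68.9 48.  49.7 49.  50.1]
 [42.3 39.5 46.  72.4 66.7 68.5 70.7 68.9 70.2 73.5 70.2 48.4 47.7 48.4 49.8]
 [44.1 41.9 40.9 69.2 77.1 73.4 72.8 73.  70.8 72.5 68.5 47.6 50.2 46.2 48. ]
 [43.4 42.2 42.2 74.  71.2 75.  73.1 73.8 68.3 71.5 63.1 45.3 47.5 48.8 50.3]
 [35.7 38.2 43.9 46.6 44.6 67.1 64.7 67.3 68.9 51.9 52.1 49.8 50.8 50.5 47.6]
 [39.6 46.  43.4 44.9 46.9 44.6 49.6 48.2 50.3 53.1 48.2 51.  53.7 51.2 39.6]
 [40.5 46.4 36.6 48.2 43.7 43.9 45.4 46.2 55.5 53.7 52.2 48.7 43.1 40.9 42.4]]
```

The averaged depth puts the head 5.8 mm above the collar and 12 mm above the carriage, so the pin is home. The handle lies as it did at first (same pixels within 0.1), and the jars are unmoved. I hand in.

```bash
python3 -c "
from plant import *
print(get_state()['time_s'],close_job())"
```

```text
the job is handed in; nothing more can be done
32.6833 None
```

The job is handed in at 32.7 s: the carriage is against its stop, the pin measures home after four brisk mallet blows, the jars have not moved, and the mallet is back on its rest. I checked the mallet by its handle only, because the gripper hid the head in the final view.

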